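# Pull a plug-in radio module with extractor tongs and hold it up for inspection

## Task

Take the extractor tongs out of the tool stand, close their hooked tips on the two ends of the radio module (the plug-in board with the flat square metal can) while it sits in its socket, and pull it straight up, keeping it level so that no pin bends. Finish while holding it in the tongs, level and still, at least 15 cm above the bench, for its pins to be inspected: nothing is put down or let go. Touch the module only with the tongs, leave the sensor module plugged in and the screwdriver, multimeter and carton where they lie.

Things in the scene. Friction and masses are not known exactly. Their poses are not given: they have to be found in the camera images.
- tongs_grip (a point): Extractor tongs: U of sprung steel strap, 14 mm wide, 126 mm tall, 44 g, upright in the stand, bend up, hooked tips down. Point midway between the two black finger grips, 66 mm above the tips' underside, 60 mm below the top. z up; the arms close along y. Grips: 17 mm wide (x), 34 mm tall, over both outside 55 mm (57 at their lower edges) open, about 45 mm closed on the module.
- tongs_left_tip (a point): End of the tongs' left (+y) arm, at its inner face, 1 mm above the underside. Each tip has a hook reaching 3.8 mm inward, 12 mm wide, 2 mm thick, flush with the very end. Open: 54 mm between hook points, 62 mm between arms, 66 mm outside.
- tongs_right_tip (a point): Same for the right (-y) arm.
- tongs_left (a joint): Bend of the left (+y) arm: 0 open, grows as it closes, about 0.12 rad when closed on the radio module, stop at 0.15. The spring pushes the finger grips apart with about 3.5 N open and 7.5 N closed on the module: squeezed to about 55 mm over the grips they are carried with the hook points still some 49 mm apart.
- tongs_right (a joint): Bend of the right (-y) arm, same values.
- stand: Dark grey tool stand, fixed. Origin on the bench under the middle of the well that holds the tongs (well 17.5 mm in x by 71 mm in y, floor 8 mm and rim 42 mm above the bench: raise the tongs 34 mm to clear it). The block reaches from x = -34 to +78 mm and 46 mm either way in y; low open compartments (28 mm high) on its +x side. The tongs' y lies along the stand's y.
- board: Carrier board 130 (x) by 105 (y) mm on an aluminium plate 150 by 125 mm, fixed. Origin on the bench under its middle; board top 16 mm above the bench. Two equal sockets at x = +26 and -26 mm, y = 0; either may hold the radio module. A socket is two black pin headers 8.5 mm high, 23 mm long along y; beyond their ends nothing nearby is higher than 2 mm.
- radio_module_center (a point): Centre of the radio module's plug-in board: 24 (x) by 36 (y) by 2 mm, flat square metal can (3 mm high) on top, pins below, 16 g. Plugged in: point 28 mm above the bench, underside 11 mm above the carrier board; its -y and +y ends overhang the headers by 6.5 mm, free below for the hooks. Pins go 6 mm into the headers; pull about 3 to 5 N. x, y as the carrier board's, z up.
- sensor_module_center (a point): Sensor module: the same plug-in board in the other socket, but with a round metal sensor can (13 mm across, 7 mm high) on top. Point at the centre of its board. Stays plugged in.
- screwdriver: Screwdriver 180 mm long with a black handle 26 mm thick, lying on the bench; origin at its middle, on the bench; bystander.
- multimeter: Black handheld meter 160 by 78 by 34 mm lying on the bench, origin under its middle; bystander.
- carton: Small cardboard carton 110 by 75 by 40 mm, origin under its middle; bystander.

How it is judged:
On the way, in this order (a step that is already met when the one before it is completed fails the run):
1. the tongs are out of the stand, held in the fingers (z of tongs_grip in the frame of stand above 0.115 m and contact force between the fingers and tongs above 0.5 N and contact force between tongs and stand below 0.05 N), for 0.1 s.
2. the tongs are closed about the two ends of the radio module, tips below its board, while it is still in its socket (contact force between tongs and radio_module above 0.3 N and z of radio_module_center in the frame of board below 0.032 m and z of each of tongs_left_tip, tongs_right_tip in the frame of radio_module_center below -0.0015 m and horizontal distance between each of tongs_left_tip, tongs_right_tip and radio_module_center below 0.0275 m), for 0.1 s.
At the end, for the whole second after the job is handed in: Radio module's centre over 14.5 cm above the bench, level within 15 degrees, under 3 cm/s, held by both tongs tips, the tongs held in the fingers; it touches no robot, board or stand. Sensor module moved under 6 mm, screwdriver, multimeter and carton under 30 mm (height (world z) of radio_module_center above 0.145 m and angle between radio_module_center's own z axis and vertical below 0.26 rad and linear speed of radio_module below 0.03 m/s and contact force between each of tongs_left, tongs_right and radio_module above 0.1 N and contact force between the fingers and tongs above 0.5 N and contact force between each of the arm, the fingers and radio_module below 0.1 N and contact force between each of board, stand and radio_module below 0.05 N and distance of sensor_module_center from where it was at the start of the episode below 0.006 m and distance of each of screwdriver, multimeter, carton from where it was at the start of the episode below 0.03 m); the arm keeps its last pose, push and grip.
It fails at once if the fingers or arm touch the radio module (contact force between any of the fingers, the arm and radio_module above 0.5 N).
It fails at once if the radio module is tipped by more than 20 degrees (angle between radio_module_center's own z axis and vertical above 0.35 rad).
It fails at once if the sensor module is pulled or pushed by more than 6 mm (distance of sensor_module_center from where it was at the start of the episode above 0.006 m).
It fails at once if the screwdriver, multimeter or carton is moved by more than 30 mm (not (distance of screwdriver from where it was at the start of the episode below 0.03 m) or not (distance of multimeter from where it was at the start of the episode below 0.03 m) or not (distance of carton from where it was at the start of the episode below 0.03 m)).
It also fails if it takes over 45 s, if anything falls off the work surface, if the arm or the gripper's body presses on something with over 40 N, if the wrist force passes 120 N, or if a joint passes its speed limit or range.

## Robot

A 6-joint arm with a two-finger parallel gripper is mounted at the origin on the work surface. World frame = base frame: x ahead of the robot, y to its left, z up, the work surface at z = 0. Lengths are in m, angles in rad, forces in N, time in s.
With the tool pointing down it reaches from about 0.35 to 0.775 m from the base axis. Payload 7.3 kg.
Tool frame: the origin (TCP) lies at the very end of the fingers, on their centre line; the grasp point (between the pads) lies 19 mm behind it (robot.hold_point_z is the distance from the TCP to the grasp point, in m); z points along the fingers, y is the direction in which the jaws open and shut (so a half turn about z gives the same grasp; the last joint's range is limited). The gripper opens to 92 mm and grips with 3 to 60 N. Pads are 19 mm wide; open, the fingers measure 130 mm over their backs; the gripper's body (75 mm by 190 mm) begins 47 mm behind the grasp point.
Start: joints at [-1.439, 0.342, 1.524, -0, 1.275, -0.146], TCP at [0.144, -0.505, 0.227] pointing down, gripper open.
Joint ranges: [-2.53, 2.53], [-0.77, 2.02], [0.04, 2.7], [-1, 4.14], [0.28, 2.66], [-3.11, 3.11]. Speed limits (rad/s): [2.57, 2.57, 3.14, 3.14, 3.14, 3.14].

## Interface

Orientations are given as [roll, pitch, yaw] about the fixed x, y, z axes, in that order (R = Rz(yaw) Ry(pitch) Rx(roll)).
In Python, from cell import monitor, viewer, robot gives the robot as it stands.
- The arm moves only by the tool move_arm, never from a script. Its argument "deltas" is a list of rows, each an object of numbers: "x", "y", "z": the shift along the tool's x, y, z in m; "wx", "wy", "wz": the turn, a rotation vector about the tool's x, y, z in degrees; "hand": the opening, from 0 (shut) to 1 (fully open). In form: [{"x": .., "y": .., "z": .., "wx": .., "wy": .., "wz": .., "hand": ..}, ...]. A call has 1 to 8 rows; each row is the pose to reach, as a shift and turn from the pose commanded when the call began, along the tool's axes at that moment; what a row does not reach only later rows make up. A row lasts 1/8 s, in which the tool goes at most 62.5 mm and 10.7 degrees, less where a joint would pass 70% of its speed; a pose out of reach is approached as far as the arm can. A call with a gripper value outside its range is refused whole. The fingers move at their own pace and stop on an object; "grip_force" is the grip in N (left out, the last holds). Time passes only in rows, so rows that repeat a pose let the fingers close. It gives the time, the measured TCP pose, the force and the opening at its end, in the units of the state.
- monitor.observe(): the state, without advancing time (a new reading comes with each control period).
- viewer.read_camera(name): name is "scene" or "top" or "wrist"; returns the picture (420x560x3 uint8, red, green, blue); there is no depth.
- viewer.camera_params(name): a dict with "camera_matrix" (3x3 intrinsics, pixels), "R" (3x3) and "t" (3): a world point X has camera coordinates R X + t. Camera axes: x right, y down, z forward; pixel columns grow to the right and rows downward; lengths in m; the calibration is good to about 2 mm. A picture is of the moment at which its call begins: read the wrist's pose just before it. camera_params takes no time and is no camera call; for the wrist camera it gives the pose at the moment of the call.
- robot.hand_in(): hands the job in, once; it reports no verdict.
The state is a dict: "time": time; "qpos": joint angles; "qvel": joint speeds; "joint_efforts": joint torques, N m; "tool_pos": TCP position; "tool_rot": TCP orientation; "contact_force": force on the tool from outside, world axes, zero at the start; "torque": the same for the moment, N m; "opening": finger opening in m.
Only numpy, scipy, OpenCV 4.12 (cv2) and the standard library are available. Lean on these libraries where they do the work, as an engineer would, in place of code of your own. Each camera call takes 0.05 s, during which the arm holds its last target. There are 200 camera calls.

## Working session

There is one attempt and no reset: what is moved stays moved. The work goes in short steps, Python scripts to look and compute and a tool call to move; the robot and the scene stay as the last step left them, time stands still between calls to the robot, and variables do not carry over. Pictures are saved under pics/ and viewed, about 8 in all and at most 12, crops included, and the job is handed in when it is done.

Besides the shell and the picture viewer there is one more tool, called after ">>>" by a JSON object that holds its "name" and its "arguments", one argument or row to a line. move_arm: Moves the arm, as the interface text tells. Its arguments: {"type":"object","properties":{"deltas":{"type":"array","items":{"type":"object","properties":{"x":{"type":"number"},"y":{"type":"number"},"z":{"type":"number"},"wx":{"type":"number"},"wy":{"type":"number"},"wz":{"type":"number"},"hand":{"type":"number"}}}},"grip_force":{"type":"number"}},"required":["deltas"]}

```bash
ls; mkdir -p pics; cat > h.py <<'E'
import numpy as np, cv2
from cell import monitor, viewer, robot
def snap(name,fn):
    p=viewer.camera_params(name); im=viewer.read_camera(name)
    im=np.ascontiguousarray(im[:,:,::-1]); cv2.imwrite('pics/'+fn+'.png',im)
    np.savez('pics/'+fn,K=p['camera_matrix'],R=p['R'],t=p['t']); return im
def cast(fn,uv,z):
    d=np.load('pics/'+fn+'.npz'); K,R,t=d['K'],d['R'],np.ravel(d['t'])
    c=-R.T@t; r=R.T@np.linalg.inv(K)@np.array([uv[0],uv[1],1.]); return c+r*(z-c[2])/r[2]
def proj(fn,X):
    d=np.load('pics/'+fn+'.npz'); q=d['K']@(d['R']@np.array(X)+np.ravel(d['t'])); return q[:2]/q[2]
def tri(obs):
    A=[];b=[]
    for fn,uv in obs:
        d=np.load('pics/'+fn+'.npz'); c=-d['R'].T@np.ravel(d['t']); r=d['R'].T@np.linalg.inv(d['K'])@np.array([uv[0],uv[1],1.]); r/=np.linalg.norm(r)
        P=np.eye(3)-np.outer(r,r); A.append(P); b.append(P@c)
    return np.linalg.lstsq(np.vstack(A),np.hstack(b),rcond=None)[0]
E
python3 - <<'E'
from h import *
for n in ['scene','top','wrist']:
    im=snap(n,n+'0'); d=np.load(f'pics/{n}0.npz'); print(n,-d['R'].T@np.ravel(d['t']),d['K'][0,0],(d['R'][2]))
print(monitor.observe())
E
```

```text
pics
scene [1.04767824 0.6688747  1.18796818] 543.8310554311109 [-0.31096495 -0.50597969 -0.80454046]
top [ 0.50534878 -0.01493821  1.37755658] 429.8355386194701 [ 0.07176477  0.01883359 -0.99724376]
wrist [ 0.22496002 -0.48106721  0.38405349] 353.6389135925014 [-0.29913943 -0.08453153 -0.95045779]
{'time': 0.15, 'qpos': array([-1.43904153e+00,  3.42571435e-01,  1.52476079e+00, -1.67941946e-05,
        1.27539509e+00, -1.45994995e-01]), 'qvel': array([-0.00030608, -0.00197958, -0.00097126, -0.00184636, -0.00132834,
        0.00010611]), 'joint_efforts': array([ 2.06204902e-03, -4.31467581e+01, -2.44353819e+01,  7.17171701e-02,
        5.36895613e-02, -8.40041594e-05]), 'tool_pos': array([ 0.14393177, -0.50458569,  0.22621291]), 'tool_rot': array([-3.14046773e+00, -1.49176372e-04,  2.77754602e-01]), 'contact_force': array([-0.14698621,  0.16466733, -0.72192298]), 'torque': array([ 0.0258925 , -0.02342621, -0.03051913]), 'opening': 0.09195779702324088}
```

View pics/top0.png

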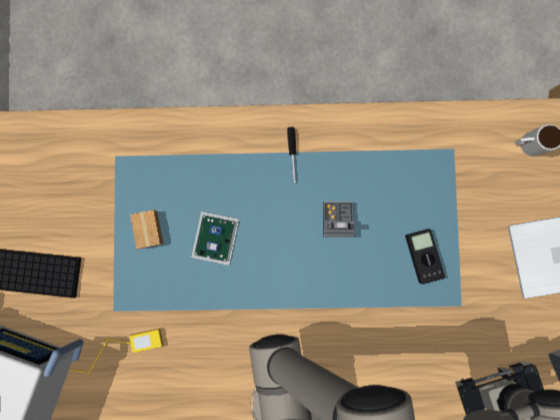

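View pics/scene0.png

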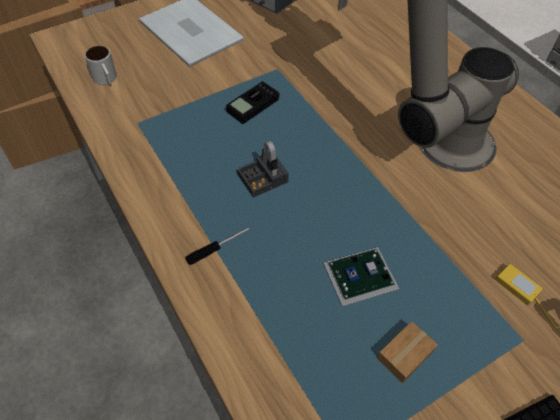

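```bash
python3 - <<'E'
from h import *
for n,uv,z in [('board',(215.5,238.5),.016),('radio',(212,246),.03),('sensor',(216,231),.03),('stand',(339,220),.035),('tongstop',(342,226),.13),('stL',(322,220),.03),('stR',(356,219),.03)]:
    print(n,cast('top0',uv,z).round(3))
im=cv2.imread('pics/top0.png')
a=cv2.resize(im[195:275,180:260],(400,400),interpolation=3);b=cv2.resize(im[180:260,300:380],(400,400),interpolation=3)
cv2.imwrite('pics/c1.png',np.hstack([a,b]))
w=cast('top0',(192,257),.006),cast('top0',(231,265),.006),cast('top0',(201,212),.006),cast('top0',(240,219),.006);print(np.round(w,3))
E
```

```text
board [0.513 0.219 0.016]
radio [0.49  0.227 0.03 ]
sensor [0.537 0.214 0.03 ]
stand [ 0.564 -0.171  0.035]
tongstop [ 0.543 -0.168  0.13 ]
stL [ 0.565 -0.119  0.03 ]
stR [ 0.567 -0.225  0.03 ]
[[0.456 0.296 0.006]
 [0.429 0.171 0.006]
 [0.599 0.266 0.006]
 [0.574 0.141 0.006]]
```

View pics/c1.png

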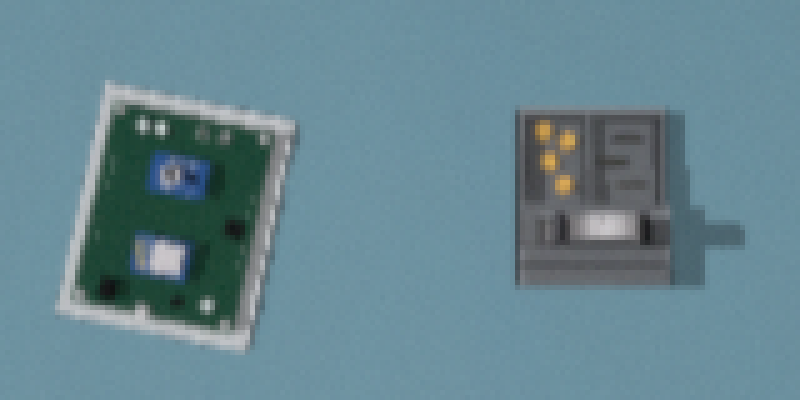

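The radio module (square can) is the one nearer the robot, at about (212,246) in the top view. The sensor module is at (216,231). The tongs stand near (341,226), compartments facing away from the robot. I'll move above the tongs for a close look.

>>> {"name": "move_arm", "arguments": {
  "deltas": [
    {"x":0.06,"y":-0.027,"z":-0.01,"wz":2},
    {"x":0.12,"y":-0.054,"z":-0.02,"wz":4},
    {"x":0.18,"y":-0.08,"z":-0.03,"wz":6},
    {"x":0.24,"y":-0.108,"z":-0.03,"wz":8},
    {"x":0.3,"y":-0.135,"z":-0.03,"wz":10},
    {"x":0.36,"y":-0.162,"z":-0.03,"wz":12},
    {"x":0.42,"y":-0.189,"z":-0.03,"wz":14},
    {"x":0.476,"y":-0.215,"z":-0.03,"wz":15.9}
  ]
}}

```text
schema error: expected keys x, y, z, wx, wy, wz, hand
```

```bash
python3 - <<'E'
from h import *
s=monitor.observe();print(s['time'],s['tool_pos'],s['tool_rot'],s['qvel'].round(3),s['contact_force'])
viewer.read_camera('top');viewer.read_camera('top');viewer.read_camera('top')
im=snap('wrist','w1');s=monitor.observe();print(s['tool_pos'],s['tool_rot'])
cv2.imwrite('pics/w1b.png',cv2.resize(im,(800,600)))
E
```

```text
0.15 [ 0.14393177 -0.50458569  0.22621291] [-3.14046773e+00 -1.49176372e-04  2.77754602e-01] [-0.    -0.002 -0.001 -0.002 -0.001  0.   ] [-0.14698621  0.16466733 -0.72192298]
[ 0.14398106 -0.50479942  0.22657254] [-3.14131967e+00 -2.02021417e-05  2.77815288e-01]
```

View pics/w1b.png

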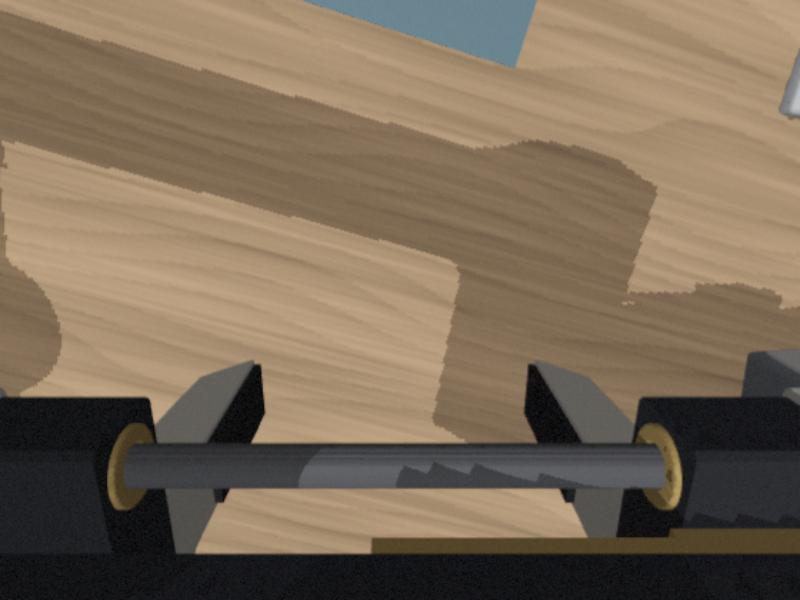

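Every row needs all the keys, so that move was refused and the picture only shows the gripper over wood. Resending, with the TCP stopping slightly short of the tongs.

>>> {"name": "move_arm", "arguments": {
  "deltas": [
    {"x":0.054,"y":-0.028,"z":-0.01,"wx":0,"wy":0,"wz":2,"hand":1},
    {"x":0.109,"y":-0.057,"z":-0.02,"wx":0,"wy":0,"wz":4,"hand":1},
    {"x":0.163,"y":-0.085,"z":-0.03,"wx":0,"wy":0,"wz":6,"hand":1},
    {"x":0.218,"y":-0.113,"z":-0.03,"wx":0,"wy":0,"wz":8,"hand":1},
    {"x":0.272,"y":-0.142,"z":-0.03,"wx":0,"wy":0,"wz":10,"hand":1},
    {"x":0.326,"y":-0.17,"z":-0.03,"wx":0,"wy":0,"wz":12,"hand":1},
    {"x":0.38,"y":-0.198,"z":-0.03,"wx":0,"wy":0,"wz":14,"hand":1},
    {"x":0.435,"y":-0.226,"z":-0.03,"wx":0,"wy":0,"wz":15.9,"hand":1}
  ]
}}

```text
time: 1.35
tool_pos: [0.5016, -0.1667, 0.2569]
tool_rot: [3.141, -0.0, -0.001]
contact_force: [0.0, -1.3, -0.1]
opening: 0.0918
```

```bash
python3 - <<'E'
from h import *
for _ in range(4): viewer.read_camera('top')
im=snap('wrist','w1');s=monitor.observe();print(s['time'],s['tool_pos'],s['tool_rot'])
cv2.imwrite('pics/w1b.png',cv2.resize(im,(800,600)))
E
```

```text
1.6 [ 0.50001663 -0.16825276  0.25645158] [3.14132637e+00 8.98854456e-04 1.35596444e-03]
```

View pics/w1b.png

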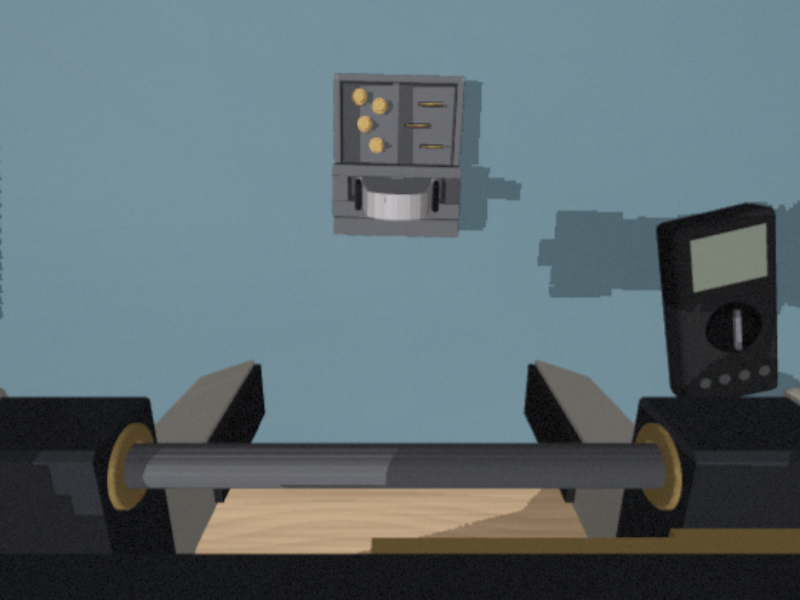

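```bash
python3 - <<'E'
from h import *
f=1/1.42857
for n,uv,z in [('RL',(335,74),.028),('RR',(465,77),.028),('ML',(333,166),.042),('MR',(461,168),.042),('FL',(334,236),.042),('FR',(459,237),.042),('gl top',(358,180),.091),('gr top',(435,180),.091),('gl bot',(358,210),.091),('gr bot',(436,211),.091),('bend',(397,218),.134),('bendU',(397,190),.134)]:
    print(n,cast('w1',np.array(uv)*f,z).round(4))
im=cv2.imread('pics/w1.png')[110:175,220:335]
cv2.imwrite('pics/c2.png',cv2.resize(im,None,fx=6.9,fy=6.9,interpolation=3))
E
```

```text
RL [ 0.6239 -0.1252  0.028 ]
RR [ 0.6224 -0.2165  0.028 ]
ML [ 0.5621 -0.1233  0.042 ]
MR [ 0.5612 -0.2148  0.042 ]
FL [ 0.5115 -0.1224  0.042 ]
FR [ 0.5112 -0.2156  0.042 ]
gl top [ 0.5567 -0.1444  0.091 ]
gr top [ 0.5569 -0.1925  0.091 ]
gl bot [ 0.538  -0.1441  0.091 ]
gr bot [ 0.5376 -0.1937  0.091 ]
bend [ 0.54   -0.1686  0.134 ]
bendU [ 0.5552 -0.1685  0.134 ]
```

View pics/c2.png

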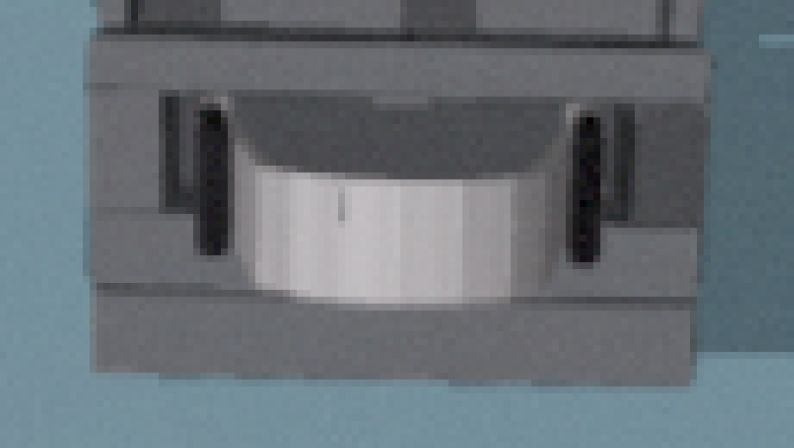

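The close view shows the tongs centred at about (0.547, -0.169), with the stand yawed about -1°. Going down over the grips, with the palm just clear of the bend.

>>> {"name": "move_arm", "arguments": {
  "deltas": [
    {"x":0.025,"y":0.001,"z":0.02,"wx":0,"wy":0,"wz":0.5,"hand":1},
    {"x":0.047,"y":0.001,"z":0.05,"wx":0,"wy":0,"wz":1,"hand":1},
    {"x":0.047,"y":0.001,"z":0.085,"wx":0,"wy":0,"wz":1,"hand":1},
    {"x":0.047,"y":0.001,"z":0.12,"wx":0,"wy":0,"wz":1,"hand":1},
    {"x":0.047,"y":0.001,"z":0.15,"wx":0,"wy":0,"wz":1,"hand":1},
    {"x":0.047,"y":0.001,"z":0.17,"wx":0,"wy":0,"wz":1,"hand":1},
    {"x":0.047,"y":0.001,"z":0.183,"wx":0,"wy":0,"wz":1,"hand":1},
    {"x":0.047,"y":0.001,"z":0.183,"wx":0,"wy":0,"wz":1,"hand":1}
  ]
}}

```text
time: 2.6
tool_pos: [0.5465, -0.17, 0.0733]
tool_rot: [-3.141, 0.001, -0.019]
contact_force: [-0.3, 0.6, 0.1]
opening: 0.0919
```

```bash
python3 - <<'E'
from h import *
im=snap('wrist','w2');s=monitor.observe();print(s['time'],s['tool_pos'],s['tool_rot'],s['contact_force'])
cv2.imwrite('pics/w2b.png',cv2.resize(im,(800,600)))
E
```

```text
2.65 [ 0.54714607 -0.17003839  0.07406279] [ 3.14133031e+00 -1.58187302e-04 -1.81999663e-02] [-0.51438688  0.22038012  0.5926194 ]
```

View pics/w2b.png

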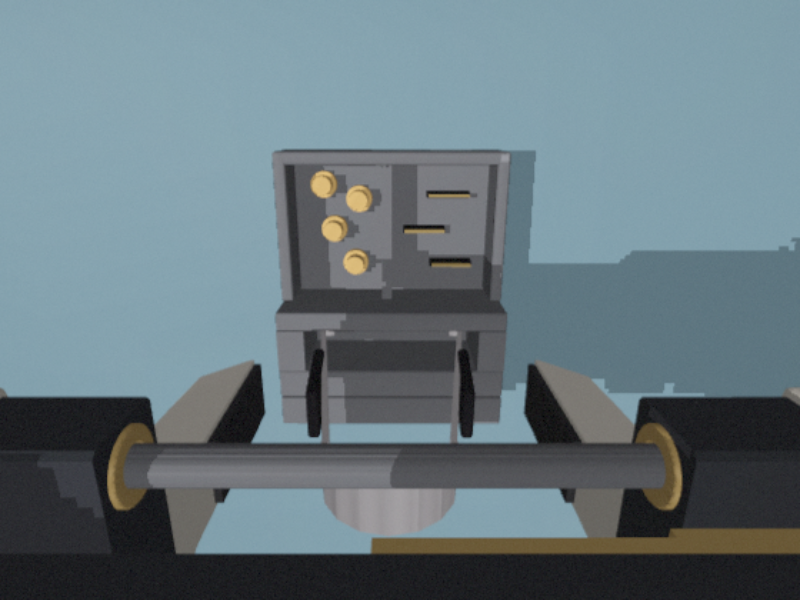

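The grips sit between the fingers, midpoint at column 391 against 394 for the fingers, so about 1 mm off. I'll correct that, go 2 mm lower and squeeze to about 54 mm.

>>> {"name": "move_arm", "arguments": {
  "grip_force": 15,
  "deltas": [
    {"x":0,"y":-0.001,"z":0.002,"wx":0,"wy":0,"wz":0,"hand":0.8},
    {"x":0,"y":-0.001,"z":0.002,"wx":0,"wy":0,"wz":0,"hand":0.65},
    {"x":0,"y":-0.001,"z":0.002,"wx":0,"wy":0,"wz":0,"hand":0.58},
    {"x":0,"y":-0.001,"z":0.002,"wx":0,"wy":0,"wz":0,"hand":0.58},
    {"x":0,"y":-0.001,"z":0.002,"wx":0,"wy":0,"wz":0,"hand":0.58},
    {"x":0,"y":-0.001,"z":0.002,"wx":0,"wy":0,"wz":0,"hand":0.58}
  ]
}}

```text
time: 3.4
tool_pos: [0.5474, -0.1681, 0.0718]
tool_rot: [-3.142, -0.0, -0.017]
contact_force: [0.4, 0.8, 0.9]
opening: 0.0535
```

```bash
python3 - <<'E'
from h import *
im=snap('wrist','w3');s=monitor.observe();print(s['time'],s['tool_pos'],s['tool_rot'],s['contact_force'],s['opening'])
cv2.imwrite('pics/w3b.png',cv2.resize(im[180:380,100:460],(800,444)))
E
```

```text
3.45 [ 0.54742123 -0.16815621  0.07179163] [-3.14156051e+00 -1.23935166e-04 -1.71852642e-02] [-0.23422897  0.72554006  1.04603606] 0.05348186234495757
```

View pics/w3b.png

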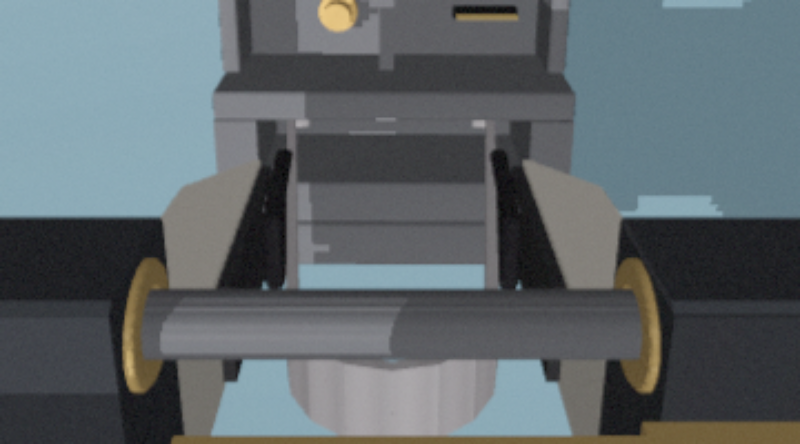

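Symmetric contact, opening 53.5 mm. I'll squeeze slightly more and lift.

>>> {"name": "move_arm", "arguments": {
  "grip_force": 15,
  "deltas": [
    {"x":0,"y":0,"z":0,"wx":0,"wy":0,"wz":0,"hand":0.57},
    {"x":0,"y":0,"z":0,"wx":0,"wy":0,"wz":0,"hand":0.57},
    {"x":0,"y":0,"z":-0.01,"wx":0,"wy":0,"wz":0,"hand":0.57},
    {"x":0,"y":0,"z":-0.025,"wx":0,"wy":0,"wz":0,"hand":0.57},
    {"x":0,"y":0,"z":-0.04,"wx":0,"wy":0,"wz":0,"hand":0.57},
    {"x":0,"y":0,"z":-0.06,"wx":0,"wy":0,"wz":0,"hand":0.57},
    {"x":0,"y":0,"z":-0.09,"wx":0,"wy":0,"wz":0,"hand":0.57},
    {"x":0,"y":0,"z":-0.11,"wx":0,"wy":0,"wz":0,"hand":0.57}
  ]
}}

```text
time: 4.45
tool_pos: [0.5478, -0.1685, 0.1844]
tool_rot: [3.14, -0.003, -0.017]
contact_force: [1.5, -0.2, -0.9]
opening: 0.0522
```

```bash
python3 - <<'E'
from h import *
viewer.read_camera('top')
im=snap('wrist','w4');s=monitor.observe();print(s['time'],s['tool_pos'],s['tool_rot'],s['contact_force'],s['opening'])
cv2.imwrite('pics/w4b.png',cv2.resize(im,(800,600)))
E
```

```text
4.55 [ 0.54871287 -0.16887959  0.18516086] [ 3.13897184 -0.00565051 -0.01711985] [ 0.19425271  0.06275159 -0.65161678] 0.052963208037702346
```

View pics/w4b.png

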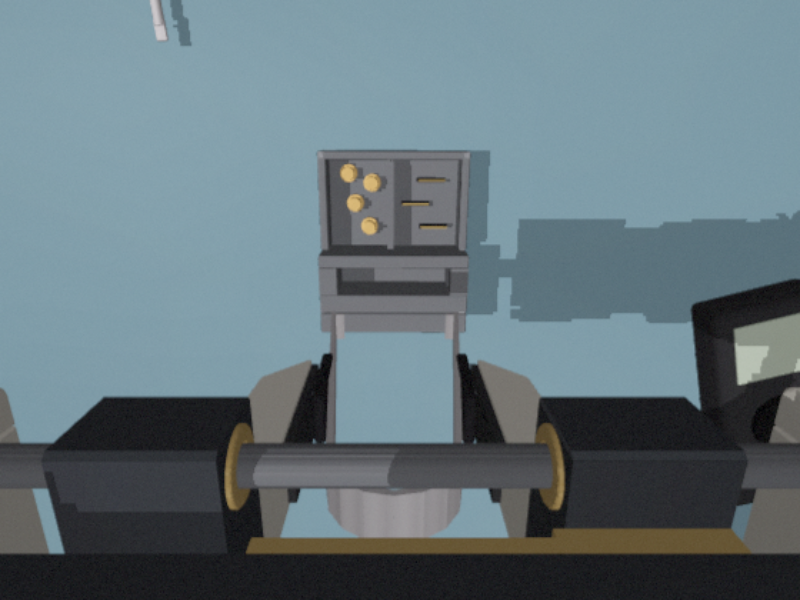

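The tongs are held clear of the stand, hooks at about (337,322) and (450,322). Carrying them high toward the board, turning to its yaw and staying short of the module for a look.

>>> {"name": "move_arm", "arguments": {
  "deltas": [
    {"x":-0.003,"y":-0.01,"z":-0.02,"wx":0,"wy":0,"wz":0,"hand":0.57},
    {"x":-0.01,"y":-0.03,"z":-0.035,"wx":0,"wy":0,"wz":1,"hand":0.57},
    {"x":-0.018,"y":-0.06,"z":-0.035,"wx":0,"wy":0,"wz":2,"hand":0.57},
    {"x":-0.028,"y":-0.09,"z":-0.035,"wx":0,"wy":0,"wz":3,"hand":0.57},
    {"x":-0.037,"y":-0.12,"z":-0.035,"wx":0,"wy":0,"wz":4,"hand":0.57},
    {"x":-0.046,"y":-0.15,"z":-0.035,"wx":0,"wy":0,"wz":5,"hand":0.57},
    {"x":-0.055,"y":-0.18,"z":-0.035,"wx":0,"wy":0,"wz":5,"hand":0.57},
    {"x":-0.064,"y":-0.21,"z":-0.035,"wx":0,"wy":0,"wz":5,"hand":0.57}
  ]
}}

```text
time: 5.55
tool_pos: [0.4862, 0.0438, 0.2163]
tool_rot: [3.141, 0.001, -0.105]
contact_force: [-0.0, 0.3, -1.3]
opening: 0.052
```

```bash
python3 - <<'E'
from h import *
s=monitor.observe();print(s['time'],s['tool_pos'],s['tool_rot'],s['contact_force'],s['opening'])
th=s['tool_rot'][2];d=np.array([.431,.239])-s['tool_pos'][:2]
print(d@[np.cos(th),np.sin(th)],d@[np.sin(th),-np.cos(th)],np.degrees(th)+12)
E
```

```text
5.55 [0.48624443 0.04377478 0.21626929] [ 3.14149166e+00  7.36645060e-04 -1.04550324e-01] [-0.01956101  0.31765946 -1.3089086 ] 0.052028072619650596
-0.07531646831113704 -0.188393908924997 6.009707666852209
```

>>> {"name": "move_arm", "arguments": {
  "deltas": [
    {"x":-0.012,"y":-0.03,"z":0,"wx":0,"wy":0,"wz":1,"hand":0.57},
    {"x":-0.024,"y":-0.06,"z":0,"wx":0,"wy":0,"wz":2,"hand":0.57},
    {"x":-0.036,"y":-0.09,"z":0,"wx":0,"wy":0,"wz":3,"hand":0.57},
    {"x":-0.048,"y":-0.12,"z":0,"wx":0,"wy":0,"wz":4,"hand":0.57},
    {"x":-0.06,"y":-0.15,"z":0,"wx":0,"wy":0,"wz":5,"hand":0.57},
    {"x":-0.07,"y":-0.175,"z":0,"wx":0,"wy":0,"wz":6,"hand":0.57},
    {"x":-0.075,"y":-0.188,"z":0,"wx":0,"wy":0,"wz":6,"hand":0.57},
    {"x":-0.075,"y":-0.188,"z":0,"wx":0,"wy":0,"wz":6,"hand":0.57}
  ]
}}

```text
time: 6.55
tool_pos: [0.4317, 0.2379, 0.2164]
tool_rot: [3.141, 0.0, -0.207]
contact_force: [0.7, 0.3, -0.9]
opening: 0.0522
```

```bash
python3 - <<'E'
from h import *
viewer.read_camera('top');viewer.read_camera('top')
im=snap('wrist','w5');s=monitor.observe();print(s['time'],s['tool_pos'],s['tool_rot'],s['contact_force'],s['opening'])
cv2.imwrite('pics/w5b.png',cv2.resize(im[:280,140:420],(800,800),interpolation=3)[200:])
E
```

```text
6.7 [0.43224346 0.23681242 0.21658122] [ 3.14106464e+00 -3.98939087e-05 -2.09758001e-01] [-0.58351005  0.18514706 -0.77699387] 0.052267468581759825
```

View pics/w5b.png

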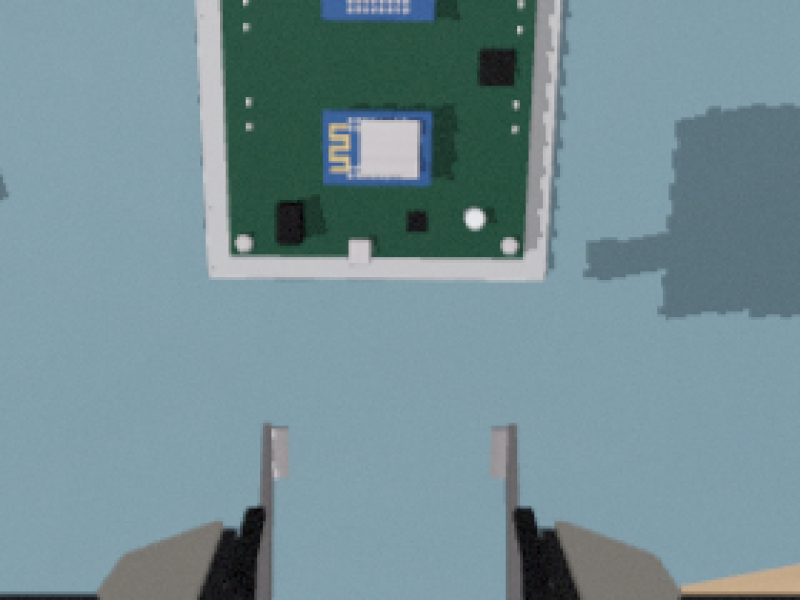

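The view shows the module's blue board at crop (322–434, 110–186) and the hooks at (272–288) and (490–507), rows 425–478, about square to it.

```bash
python3 - <<'E'
from h import *
im=cv2.imread('pics/w5.png'); hsv=cv2.cvtColor(im,cv2.COLOR_BGR2HSV)
m=((hsv[:,:,0]>100)&(hsv[:,:,0]<125)&(hsv[:,:,1]>130)).astype(np.uint8)
cs,_=cv2.findContours(m,cv2.RETR_EXTERNAL,cv2.CHAIN_APPROX_NONE)
o=lambda u,v:(u*.35+140,(v+200)*.35)
for c in cs:
    if cv2.contourArea(c)>300: print(cv2.minAreaRect(c),cv2.boundingRect(c))
P=[cast('w5',o(*q),.029) for q in [(322,110),(434,111),(432,186),(323,185)]]
P=np.array(P);print(P.round(4),np.linalg.norm(P[1]-P[0]),np.linalg.norm(P[3]-P[0]))
mc=P.mean(0); e=(P[0]-P[1]+P[3]-P[2]);print('mod',mc,'yaw',np.degrees(np.arctan2(-e[0],e[1])))
for z in (.152,.154):
  T=np.array([cast('w5',o(*q),z) for q in [(272,427),(288,427),(490,427),(507,427),(272,477),(288,477),(490,475),(507,475)]])
  print(z,'gap',np.linalg.norm(T[1]-T[2]),np.linalg.norm(T[0]-T[3]),'w',np.linalg.norm(T[5]-T[1]))
  tc=T.mean(0); e=T[0]-T[3]; print('tong',tc,np.degrees(np.arctan2(-e[0],e[1])))
  s=monitor.observe();th=s['tool_rot'][2];R=np.array([[np.cos(th),np.sin(th)],[np.sin(th),-np.cos(th)]])
  print('tip in tool',R@(tc[:2]-s['tool_pos'][:2]),'move',R@(mc[:2]-tc[:2]),'tcp-based',R@(mc[:2]-s['tool_pos'][:2]),np.degrees(th))
E
```

```text
((272.0, 121.0), (26.0, 38.0), 90.0) (253, 108, 39, 27)
((272.0, 62.5), (29.0, 40.0), 90.0) (252, 48, 41, 30)
[[0.5055 0.2436 0.029 ]
 [0.4976 0.2076 0.029 ]
 [0.4738 0.213  0.029 ]
 [0.4817 0.2488 0.029 ]] 0.03687048926351347 0.0243075820532083
mod [0.4896605  0.22826567 0.029     ] yaw -12.401148666796658
0.152 gap 0.04725284874978543 0.05497241983646147 w 0.012640115848691272
tong [0.4298491  0.23719871 0.152     ] -11.909085308873264
tip in tool [-0.00242231  0.00012073] move [ 0.06036048 -0.00371688] tcp-based [ 0.05793817 -0.00359615] -12.018248196754135
0.154 gap 0.04682796451465266 0.05447812340410681 w 0.012526459506344623
tong [0.43061067 0.2370431  0.154     ] -11.909085308873248
tip in tool [-0.00164504  0.00011435] move [ 0.0595832 -0.0037105] tcp-based [ 0.05793817 -0.00359615] -12.018248196754135
```

>>> {"name": "move_arm", "arguments": {
  "deltas": [
    {"x":0.015,"y":-0.001,"z":0,"wx":0,"wy":0,"wz":0.4,"hand":0.57},
    {"x":0.035,"y":-0.002,"z":0.01,"wx":0,"wy":0,"wz":0.4,"hand":0.57},
    {"x":0.052,"y":-0.004,"z":0.03,"wx":0,"wy":0,"wz":0.4,"hand":0.57},
    {"x":0.0595,"y":-0.004,"z":0.05,"wx":0,"wy":0,"wz":0.4,"hand":0.57},
    {"x":0.0595,"y":-0.004,"z":0.07,"wx":0,"wy":0,"wz":0.4,"hand":0.57},
    {"x":0.0595,"y":-0.004,"z":0.088,"wx":0,"wy":0,"wz":0.4,"hand":0.57},
    {"x":0.0595,"y":-0.004,"z":0.098,"wx":0,"wy":0,"wz":0.4,"hand":0.57},
    {"x":0.0595,"y":-0.004,"z":0.098,"wx":0,"wy":0,"wz":0.4,"hand":0.57}
  ]
}}

```text
time: 7.7
tool_pos: [0.4913, 0.2286, 0.1181]
tool_rot: [3.141, 0.001, -0.217]
contact_force: [0.2, -0.3, -0.3]
opening: 0.0522
```

```bash
python3 - <<'E'
from h import *
viewer.read_camera('top');viewer.read_camera('top')
im=snap('wrist','w6');s=monitor.observe();print(s['time'],s['tool_pos'],s['tool_rot'],s['contact_force'],s['opening'])
cv2.imwrite('pics/w6b.png',cv2.resize(im[110:320,140:420],(800,600),interpolation=3))
E
```

```text
7.85 [0.49168341 0.22917973 0.11941544] [-3.14100714e+00 -1.31244469e-03 -2.16332527e-01] [ 0.17049667  0.08931402 -0.83033965] 0.052590764204803096
```

View pics/w6b.png

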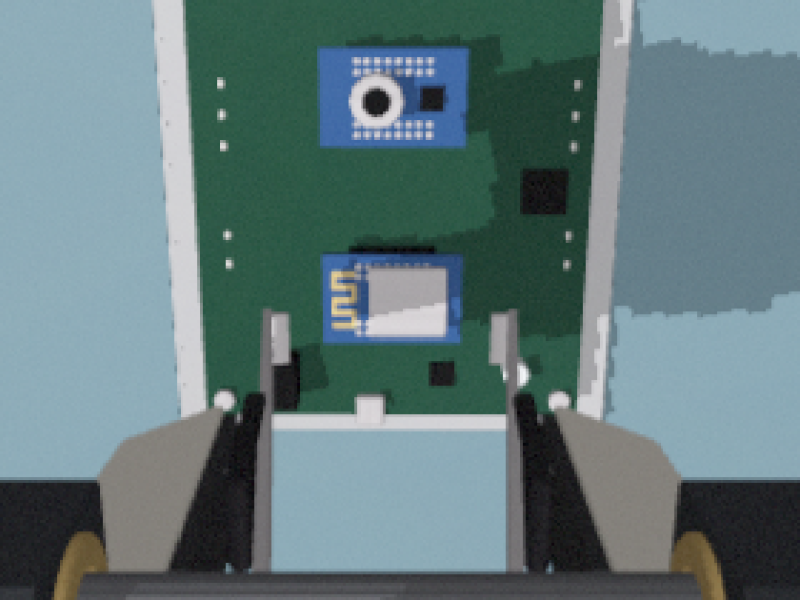

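Hooks straddle the module, still 27 mm above it. Module centre is near crop (392,298), hook midpoint near (390,338). Checking the remaining offset.

```bash
python3 - <<'E'
from h import *
o=lambda u,v:(u*.35+140,v*.35+110)
P=np.array([cast('w6',o(*q),.029) for q in [(322,254),(463,254),(460,343),(323,343)]])
mc=P.mean(0); e=(P[0]-P[1]+P[3]-P[2]);print('mod',mc,'yaw',np.degrees(np.arctan2(-e[0],e[1])),np.linalg.norm(P[1]-P[0]),np.linalg.norm(P[3]-P[0]))
s=monitor.observe();th=s['tool_rot'][2];R=np.array([[np.cos(th),np.sin(th)],[np.sin(th),-np.cos(th)]])
z=s['tool_pos'][2]-.063
T=np.array([cast('w6',o(*q),z) for q in [(273,313),(290,314),(490,314),(507,313),(273,363),(290,363),(490,363),(507,363)]])
tc=T.mean(0);print('tong',tc,np.linalg.norm(T[1]-T[2]),'move',R@(mc-tc)[:2],'tip in tool',R@(tc[:2]-s['tool_pos'][:2]),np.degrees(th))
E
```

```text
mod [0.49000914 0.22849788 0.029     ] yaw -12.308616305787078 0.03610518706321289 0.024450896280029537
tong [0.48985099 0.22911404 0.05641544] 0.04644827482571145 move [0.00028672 0.00056786] tip in tool [-0.0017756   0.00045748] -12.39494075099524
```

>>> {"name": "move_arm", "arguments": {
  "deltas": [
    {"x":0,"y":0.0005,"z":0.006,"wx":0,"wy":0,"wz":0,"hand":0.57},
    {"x":0,"y":0.0005,"z":0.014,"wx":0,"wy":0,"wz":0,"hand":0.57},
    {"x":0,"y":0.0005,"z":0.022,"wx":0,"wy":0,"wz":0,"hand":0.57},
    {"x":0,"y":0.0005,"z":0.029,"wx":0,"wy":0,"wz":0,"hand":0.57},
    {"x":0,"y":0.0005,"z":0.034,"wx":0,"wy":0,"wz":0,"hand":0.57},
    {"x":0,"y":0.0005,"z":0.034,"wx":0,"wy":0,"wz":0,"hand":0.57},
    {"x":0,"y":0.0005,"z":0.034,"wx":0,"wy":0,"wz":0,"hand":0.57}
  ]
}}

```text
time: 8.72
tool_pos: [0.491, 0.2287, 0.0848]
tool_rot: [-3.142, -0.0, -0.216]
contact_force: [-0.5, 0.1, 0.4]
opening: 0.0527
```

>>> {"name": "move_arm", "arguments": {
  "grip_force": 20,
  "deltas": [
    {"x":0,"y":0,"z":0,"wx":0,"wy":0,"wz":0,"hand":0.55},
    {"x":0,"y":0,"z":0,"wx":0,"wy":0,"wz":0,"hand":0.53},
    {"x":0,"y":0,"z":0,"wx":0,"wy":0,"wz":0,"hand":0.51},
    {"x":0,"y":0,"z":0,"wx":0,"wy":0,"wz":0,"hand":0.49},
    {"x":0,"y":0,"z":0,"wx":0,"wy":0,"wz":0,"hand":0.47},
    {"x":0,"y":0,"z":0,"wx":0,"wy":0,"wz":0,"hand":0.45},
    {"x":0,"y":0,"z":0,"wx":0,"wy":0,"wz":0,"hand":0.42},
    {"x":0,"y":0,"z":0,"wx":0,"wy":0,"wz":0,"hand":0.42}
  ]
}}

```text
time: 9.72
tool_pos: [0.491, 0.2287, 0.0847]
tool_rot: [-3.142, -0.0, -0.216]
contact_force: [-0.4, 0.2, 0.9]
opening: 0.0462
```

```bash
python3 - <<'E'
from h import *
im=snap('wrist','w7');s=monitor.observe();print(s['time'],s['tool_pos'],s['tool_rot'],s['contact_force'],s['opening'])
cv2.imwrite('pics/w7b.png',cv2.resize(im[110:320,140:420],(800,600),interpolation=3))
E
```

```text
9.775 [0.49098121 0.22871202 0.08473972] [-3.14158560e+00 -2.06424097e-04 -2.16116252e-01] [ 0.64203415 -0.36061074  0.79467163] 0.04589458159087084
```

View pics/w7b.png

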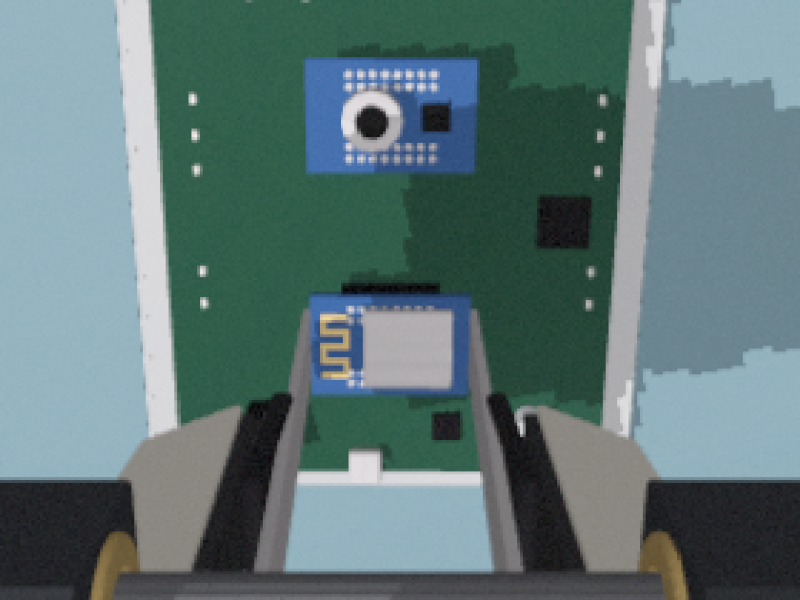

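The arms now touch both ends of the module at crop columns 308 and 472, with the hooks out of sight beneath it. Opening 45.9 mm. I'll let it settle and pull up slowly.

>>> {"name": "move_arm", "arguments": {
  "grip_force": 22,
  "deltas": [
    {"x":0,"y":0,"z":0,"wx":0,"wy":0,"wz":0,"hand":0.4},
    {"x":0,"y":0,"z":0,"wx":0,"wy":0,"wz":0,"hand":0.4},
    {"x":0,"y":0,"z":0,"wx":0,"wy":0,"wz":0,"hand":0.4},
    {"x":0,"y":0,"z":-0.001,"wx":0,"wy":0,"wz":0,"hand":0.4},
    {"x":0,"y":0,"z":-0.002,"wx":0,"wy":0,"wz":0,"hand":0.4},
    {"x":0,"y":0,"z":-0.003,"wx":0,"wy":0,"wz":0,"hand":0.4},
    {"x":0,"y":0,"z":-0.004,"wx":0,"wy":0,"wz":0,"hand":0.4},
    {"x":0,"y":0,"z":-0.004,"wx":0,"wy":0,"wz":0,"hand":0.4}
  ]
}}

```text
time: 10.78
tool_pos: [0.4909, 0.2287, 0.0887]
tool_rot: [3.141, 0.0, -0.216]
contact_force: [0.3, 0.3, -2.5]
opening: 0.0456
```

>>> {"name": "move_arm", "arguments": {
  "deltas": [
    {"x":0,"y":0,"z":-0.001,"wx":0,"wy":0,"wz":0,"hand":0.4},
    {"x":0,"y":0,"z":-0.002,"wx":0,"wy":0,"wz":0,"hand":0.4},
    {"x":0,"y":0,"z":-0.003,"wx":0,"wy":0,"wz":0,"hand":0.4},
    {"x":0,"y":0,"z":-0.004,"wx":0,"wy":0,"wz":0,"hand":0.4},
    {"x":0,"y":0,"z":-0.005,"wx":0,"wy":0,"wz":0,"hand":0.4},
    {"x":0,"y":0,"z":-0.006,"wx":0,"wy":0,"wz":0,"hand":0.4},
    {"x":0,"y":0,"z":-0.007,"wx":0,"wy":0,"wz":0,"hand":0.4},
    {"x":0,"y":0,"z":-0.008,"wx":0,"wy":0,"wz":0,"hand":0.4}
  ]
}}

```text
time: 11.78
tool_pos: [0.4912, 0.2287, 0.0971]
tool_rot: [-3.141, -0.001, -0.216]
contact_force: [-0.7, 0.3, -0.4]
opening: 0.0461
```

>>> {"name": "move_arm", "arguments": {
  "deltas": [
    {"x":0,"y":0,"z":-0.002,"wx":0,"wy":0,"wz":0,"hand":0.4},
    {"x":0,"y":0,"z":-0.005,"wx":0,"wy":0,"wz":0,"hand":0.4},
    {"x":0,"y":0,"z":-0.008,"wx":0,"wy":0,"wz":0,"hand":0.4},
    {"x":0,"y":0,"z":-0.011,"wx":0,"wy":0,"wz":0,"hand":0.4},
    {"x":0,"y":0,"z":-0.014,"wx":0,"wy":0,"wz":0,"hand":0.4},
    {"x":0,"y":0,"z":-0.017,"wx":0,"wy":0,"wz":0,"hand":0.4},
    {"x":0,"y":0,"z":-0.02,"wx":0,"wy":0,"wz":0,"hand":0.4},
    {"x":0,"y":0,"z":-0.02,"wx":0,"wy":0,"wz":0,"hand":0.4}
  ]
}}

```text
time: 12.78
tool_pos: [0.4911, 0.2287, 0.1169]
tool_rot: [-3.141, -0.0, -0.216]
contact_force: [1.1, 0.6, -0.3]
opening: 0.0458
```

```bash
cat > chk.py <<'E'
from h import *
import sys
snap('wrist',sys.argv[1]);s=monitor.observe();print(s['time'],s['tool_pos'],s['tool_rot'],s['contact_force'],s['opening'])
for f in ('w6','w7',sys.argv[1]):
    im=cv2.imread(f'pics/{f}.png'); hsv=cv2.cvtColor(im,cv2.COLOR_BGR2HSV)
    m=((hsv[:,:,0]>100)&(hsv[:,:,0]<125)&(hsv[:,:,1]>130)).astype(np.uint8)
    cs,_=cv2.findContours(m,cv2.RETR_EXTERNAL,cv2.CHAIN_APPROX_NONE)
    for c in cs:
        if cv2.contourArea(c)>300: print(f,cv2.boundingRect(c),np.round(cv2.minAreaRect(c)[2],1), cv2.approxPolyDP(cv2.convexHull(c),4,True)[:,0].tolist())
E
python3 chk.py w8
```

```text
12.825 [0.49095181 0.22868822 0.11675923] [ 3.14157630e+00 -2.01987611e-04 -2.16124270e-01] [-0.36660267 -0.15480311 -1.12240699] 0.045954905907570814
w6 (253, 197, 49, 33) -0.0 [[301, 199], [300, 229], [253, 229], [253, 199]]
w6 (251, 126, 53, 36) 90.0 [[303, 127], [301, 161], [252, 160], [252, 126]]
w7 (248, 211, 57, 38) 1.6 [[304, 213], [303, 247], [249, 247], [248, 213]]
w7 (247, 130, 61, 41) 90.0 [[307, 131], [305, 170], [247, 169], [247, 130]]
w8 (249, 210, 55, 36) 0.0 [[303, 211], [302, 245], [249, 244], [249, 211]]
w8 (250, 126, 54, 36) 90.0 [[303, 126], [301, 160], [251, 160], [250, 126]]
```

The module came up with the tongs: its outline keeps its size in the wrist view while the sensor module's shrinks. Raising it higher.

>>> {"name": "move_arm", "arguments": {
  "deltas": [
    {"x":0,"y":0,"z":-0.005,"wx":0,"wy":0,"wz":0,"hand":0.4},
    {"x":0,"y":0,"z":-0.015,"wx":0,"wy":0,"wz":0,"hand":0.4},
    {"x":0,"y":0,"z":-0.03,"wx":0,"wy":0,"wz":0,"hand":0.4},
    {"x":0,"y":0,"z":-0.045,"wx":0,"wy":0,"wz":0,"hand":0.4},
    {"x":0,"y":0,"z":-0.06,"wx":0,"wy":0,"wz":0,"hand":0.4},
    {"x":0,"y":0,"z":-0.075,"wx":0,"wy":0,"wz":0,"hand":0.4},
    {"x":0,"y":0,"z":-0.09,"wx":0,"wy":0,"wz":0,"hand":0.4},
    {"x":0,"y":0,"z":-0.1,"wx":0,"wy":0,"wz":0,"hand":0.4}
  ]
}}

```text
time: 13.82
tool_pos: [0.4911, 0.2288, 0.2178]
tool_rot: [-3.141, -0.001, -0.216]
contact_force: [-0.3, -0.2, -0.7]
opening: 0.0458
```

>>> {"name": "move_arm", "arguments": {
  "deltas": [
    {"x":0,"y":0,"z":-0.008,"wx":0,"wy":0,"wz":0,"hand":0.4},
    {"x":0,"y":0,"z":-0.016,"wx":0,"wy":0,"wz":0,"hand":0.4},
    {"x":0,"y":0,"z":-0.022,"wx":0,"wy":0,"wz":0,"hand":0.4},
    {"x":0,"y":0,"z":-0.025,"wx":0,"wy":0,"wz":0,"hand":0.4},
    {"x":0,"y":0,"z":-0.025,"wx":0,"wy":0,"wz":0,"hand":0.4},
    {"x":0,"y":0,"z":-0.025,"wx":0,"wy":0,"wz":0,"hand":0.4},
    {"x":0,"y":0,"z":-0.025,"wx":0,"wy":0,"wz":0,"hand":0.4},
    {"x":0,"y":0,"z":-0.025,"wx":0,"wy":0,"wz":0,"hand":0.4}
  ]
}}

```text
time: 14.82
tool_pos: [0.4909, 0.2287, 0.2415]
tool_rot: [3.141, 0.0, -0.216]
contact_force: [0.8, 0.6, -0.7]
opening: 0.0457
```

```bash
python3 chk.py w9
```

```text
14.875 [0.49086746 0.22867168 0.24157377] [ 3.14139265e+00  1.49483745e-04 -2.16144135e-01] [-0.20824809 -0.68920455 -1.09954378] 0.046161818431614585
w6 (253, 197, 49, 33) -0.0 [[301, 199], [300, 229], [253, 229], [253, 199]]
w6 (251, 126, 53, 36) 90.0 [[303, 127], [301, 161], [252, 160], [252, 126]]
w7 (248, 211, 57, 38) 1.6 [[304, 213], [303, 247], [249, 247], [248, 213]]
w7 (247, 130, 61, 41) 90.0 [[307, 131], [305, 170], [247, 169], [247, 130]]
w9 (249, 211, 55, 34) 90.0 [[250, 211], [303, 212], [302, 244], [250, 244]]
w9 (258, 115, 37, 24) 90.0 [[294, 115], [293, 138], [259, 138], [259, 115]]
```

```bash
python3 - <<'E'
from h import *
# tilt check by PnP of the visible board corners (36 x 24 mm)
for f,c in (('w7',[[248,213],[304,213],[303,247],[249,247]]),('w9',[[250,211],[303,212],[302,244],[250,244]])):
    d=np.load(f'pics/{f}.npz')
    o=np.array([[0,.018],[0,-.018],[-.024,-.018],[-.024,.018]]);o=np.c_[o,np.zeros(4)]
    ok,r,t=cv2.solvePnP(o,np.array(c,float),d['K'],None,flags=cv2.SOLVEPNP_IPPE)
    n=d['R'].T@cv2.Rodrigues(r)[0][:,2];print(f,'normal',n.round(3),'pos',(d['R'].T@(t.ravel()-np.ravel(d['t']))).round(3))
print(robot.hand_in())
E
```

```text
w7 normal [-0.011  0.003  1.   ] pos [0.502 0.226 0.027]
w9 normal [-0.015 -0.006  1.   ] pos [0.499 0.226 0.173]
the job is handed in; nothing more can be done
None
```

I took the tongs out of the stand by their grips and closed the hooks under both ends of the radio module in its socket. I then pulled it slowly straight up and handed the job in while holding it still, at about 15 s on the clock.

**Last checks:**
- **Height and tilt:** a pose fit to the module's corners in the final wrist image puts it about 17 cm above the bench and level within about 1°. That rests on a few pixels per corner, so it is coarse. The height from the tool position and tong length came out a few millimetres higher.
- **Grip:** the finger opening was steady at about 46 mm, and the pull force peaked at about 2.5 N in the readings I took. That is below the 3 to 5 N stated, but I only read the force after each move.
- **Pull:** the module moved with the tongs through the whole lift.
- **Other objects:** I did not measure whether the sensor module, screwdriver, multimeter or carton had moved. Nothing was meant to come near them, and the forces I read stayed low.

One early move call was refused because its rows lacked some keys. No motion came of it.

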